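# Build a test-sieve stack in its foam holder

## Robot

A 6-joint arm with a two-finger parallel gripper is mounted at the origin on a cart in front of the work surface, level with it; the furniture and walls round the work are solid. World frame = base frame: x ahead of the robot, y to its left, z up, the work surface at z = 0. Lengths are in m, angles in rad, forces in N, time in s.
With the tool pointing down it reaches from about 0.325 to 0.9 m from the base axis. Payload 6.1 kg.
Tool frame: the origin (TCP) lies midway between the tips of the shut fingers; the grasp point (between the pads) lies 19 mm behind it; z points along the fingers, y is the line along which they close (so a half turn about z gives the same grasp; the last joint's range is limited). The gripper opens to 85 mm and grips with 20 to 120 N. Pads are 22 mm wide; open, the fingers measure 114 mm over their backs; the gripper's body (76 mm by 85 mm) begins 54 mm behind the grasp point. The pads swing forward as they close: fully open they stand 13 mm farther back than shut.
Start: joints at [-1.353, 0.22, 1.526, -0, 1.395, -0.126], TCP at [0.211, -0.588, 0.231] pointing down, gripper open.
Joint ranges: [-2.98, 2.98], [-0.91, 2.08], [0.09, 2.57], [-1.24, 4.39], [0.2, 2.65], [-2.68, 2.68]. Speed limits (rad/s): [2.57, 2.57, 3.01, 3.14, 3.14, 3.14].

## Interface

Orientations are given as [roll, pitch, yaw] about the fixed x, y, z axes, in that order (R = Rz(yaw) Ry(pitch) Rx(roll)).
In Python, from plant import movep, move_l, set_joints, gripper_to, hold, inverse_kinematics, observe, get_image, get_calibration, Unreachable, job_done gives the robot as it stands. Calls block until the motion is done:
- movep(position, orientation): joint-space move of the TCP to a pose.
- move_l(position, feed=0.15, rotation=None, max_force=None): straight line of the TCP; rotation=None keeps the orientation; feed is the mean speed in m/s. With max_force (N) it stops when the force on the tool has changed by that much, and returns True; else False.
- set_joints(angles): joint-space move.
- gripper_to(opening, f_grip=None): finger opening in m; f_grip is the grip in N (None keeps the last); returns when the fingers have stopped.
- hold(seconds).
- inverse_kinematics(position, orientation): joint angles nearest the present ones, or None.
- observe(): the state.
- get_image(name): name is "side" or "top"; returns (picture, depth): 384x512x3 uint8, red, green, blue; 384x512 float32, m along the optical axis (not along the pixel's ray), 0 where there is no reading.
- get_calibration(name): a dict with "intrinsics" (3x3 intrinsics, pixels), "world_from_camera" (4x4, takes a point from camera to world coordinates). Camera axes: x right, y down, z forward; pixel columns grow to the right and rows downward; lengths in m; the calibration is good to about 2 mm. A picture is of the moment at which its call begins. get_calibration takes no time and is no camera call.
A pose or a line that the arm cannot do raises Unreachable and nothing moves.
- job_done(): hands the job in; it is judged then, once.
The state is a dict: "time_s": time; "q": joint angles; "joint_velocities": joint speeds; "joint_torque": joint torques, N m; "eef_pos": TCP position; "tcp_rot": TCP orientation; "ft_force": force on the tool from outside, world axes, zero at the start; "torque": the same for the moment, N m; "opening": finger opening in m; "grasp_force": force on a finger pad.
Only numpy, scipy, OpenCV 4.12 (cv2) and the standard library are available. Lean on these libraries where they do the work, as an engineer would, in place of code of your own. Each camera call takes 0.05 s, during which the arm holds its last target. There are 200 camera calls.

## Task

Assemble the test-sieve stack in the foam holder: press the receiver pan fully home in the snug round cutout, then nest the fine sieve on the pan, the coarse sieve on the fine one, and the lid on top. Every piece must sit straight and fully down in the one below. Leave the clear sample cup and the label roll where they are.

Things in the scene. Friction and masses are not known exactly. Their poses are not given: they have to be found in the camera images.
- seat (a point): Fixed holder: square grey case, 112 x 112 x 24 mm, filled with dark foam with one round (roughly eight-sided) cutout. This point: centre of the cutout's hard floor, 6 mm above the worktop, 18 mm below the foam's top; z up. Four soft foam pads stand 58 mm apart and give way outwards; the pan must be pushed its last 7 mm with 4 to 9 N (its weight does not do it), until it stands on the floor.
- pan_mid (a point): Receiver pan, loose, 0.16 kg: steel cup with a closed plain bottom, 60 mm across, 55 mm high, open on top (54 mm inside); its foot tapers to 48 mm across over the lowest 12 mm. When home its upper 37 mm stand out of the foam, so grip it outside, with the fingertips at least 20 mm above its underside. Origin: centre, half-way up; z up.
- fine_sieve_mid (a point): Fine sieve, loose, 0.12 kg: the shorter sieve, steel ring 60 mm across, 44 mm high with its foot, with a dense mesh. Foot: a cone, 41 mm across at the bottom, 51 mm at 8 mm up; it enters any open rim (54 mm inside) and the 60 mm part rests on that rim. Seated it adds 36 mm of height. Origin: centre, half-way up; z up.
- coarse_sieve_mid (a point): Coarse sieve, loose, 0.15 kg: the taller sieve, steel ring 60 mm across, 62 mm high with its foot, with an open grid of four wires each way. Foot: a cone, 41 mm across at the bottom, 51 mm at 8 mm up; it enters any open rim (54 mm inside) and the 60 mm part rests on that rim. Seated it adds 54 mm of height. Origin: centre, half-way up; z up.
- lid_mid (a point): Lid, loose, 0.10 kg: steel disc 60 mm across with an upright black knob, 46 mm high in all. From its underside: foot 0 to 8 mm, disc 8 to 12 mm, knob 20 mm across from 12 to 46 mm. Foot: a cone, 41 mm across at the bottom, 51 mm at 8 mm up; it enters any open rim (54 mm inside) and the 60 mm part rests on that rim. Origin: centre, half-way up; z up.
- cup_mid (a point): Clear plastic sample cup, 60 mm across, 62 mm high, a bystander to be left alone. Origin at its centre, z up.
- roll_mid (a point): White roll of labels, 88 mm across, 62 mm high, standing on its end, a bystander to be left alone. Origin at its centre, z up.

How it is judged:
At the end, for the whole second after the job is handed in: The pan stands on the floor of the foam cutout (3 mm), centred within 5 mm; the fine sieve is seated on the pan, the coarse sieve on the fine sieve and the lid on the coarse sieve, each within 5 mm of the axis and 3 mm of its seated height; all upright within 0.06 rad and at rest (horizontal distance between pan_mid and seat below 0.005 m and z of pan_mid in the frame of seat between 0.0245 and 0.0305 m and angle between each of pan_mid, fine_sieve_mid, coarse_sieve_mid, lid_mid's own z axis and vertical below 0.06 rad and horizontal distance between fine_sieve_mid and pan_mid below 0.005 m and z of fine_sieve_mid in the frame of pan_mid between 0.0385 and 0.0445 m and horizontal distance between coarse_sieve_mid and fine_sieve_mid below 0.005 m and z of coarse_sieve_mid in the frame of fine_sieve_mid between 0.042 and 0.048 m and horizontal distance between lid_mid and coarse_sieve_mid below 0.005 m and z of lid_mid in the frame of coarse_sieve_mid between 0.043 and 0.049 m and linear speed of each of pan, fine_sieve, coarse_sieve, lid below 0.01 m/s); the robot touches nothing.
It fails at once if the sample cup is moved by more than 3 cm (distance of cup_mid from where it was at the start of the episode above 0.03 m).
It fails at once if the label roll is moved by more than 3 cm (distance of roll_mid from where it was at the start of the episode above 0.03 m).
It also fails if it takes over 120 s, if anything falls off the work surface, if the arm or the gripper's body presses on something with over 40 N, if the wrist force passes 120 N, or if a joint passes its speed limit or range.

## Working session

There is one attempt and no reset: what is moved stays moved. The work goes in short steps, each a Python script; the robot and the scene stay as the last script left them, time stands still between calls to the robot, and variables do not carry over. Pictures are saved under pics/ and viewed, at most 14 in all, crops included, and the job is handed in when it is done.

```bash
ls; mkdir -p pics
python3 - <<'E'
from plant import *
import cv2,numpy as np
for n in("top","side"):
    p,d=get_image(n);cv2.imwrite(f"pics/{n}0.png",p[:,:,::-1]);np.save(f"pics/{n}0.npy",d)
    c=get_calibration(n);print(n,np.round(c["intrinsics"],1),np.round(c["world_from_camera"],3),(d==0).sum())
o=observe();print(o["tcp_rot"],o["eef_pos"],o["ft_force"])
E
```

```text
pics
top [[478.5   0.  256.4]
 [  0.  478.5 191.3]
 [  0.    0.    1. ]] [[ 0.012 -0.994  0.11   0.434]
 [-1.    -0.014 -0.017 -0.062]
 [ 0.018 -0.11  -0.994  1.459]
 [ 0.     0.     0.     1.   ]] 760
side [[389.4   0.  258. ]
 [  0.  389.4 194.7]
 [  0.    0.    1. ]] [[-1.000e+00 -3.000e-03 -1.000e-03  5.710e-01]
 [-0.000e+00  4.370e-01 -9.000e-01  1.125e+00]
 [ 3.000e-03 -9.000e-01 -4.370e-01  6.320e-01]
 [ 0.000e+00  0.000e+00  0.000e+00  1.000e+00]] 773
[-3.13987101e+00 -2.30975324e-04  3.43725487e-01] [ 0.2105251  -0.58789692  0.23032665] [-0.28819604  0.28424967 -0.68672472]
```

View pics/top0.png

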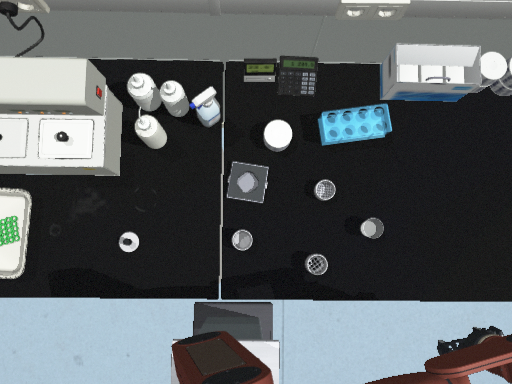

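View pics/side0.png

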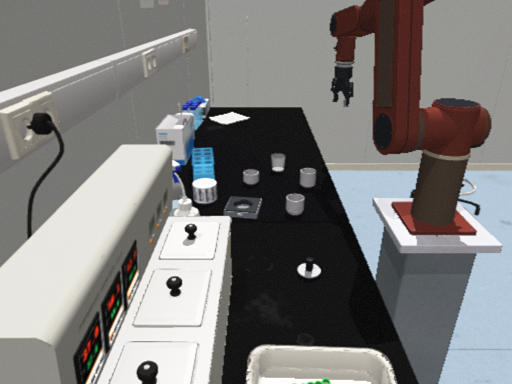

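Run:
```python
import cv2
p=cv2.imread("pics/top0.png");a=cv2.resize(p[100:290,225:405],None,fx=3.1,fy=3.1,interpolation=cv2.INTER_CUBIC)
b=cv2.resize(cv2.imread("pics/side0.png")[140:290,170:340],None,fx=3,fy=3,interpolation=cv2.INTER_CUBIC)
cv2.imwrite("pics/a.png",a);cv2.imwrite("pics/b.png",b)
```

```text
(no output)
```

View pics/a.png

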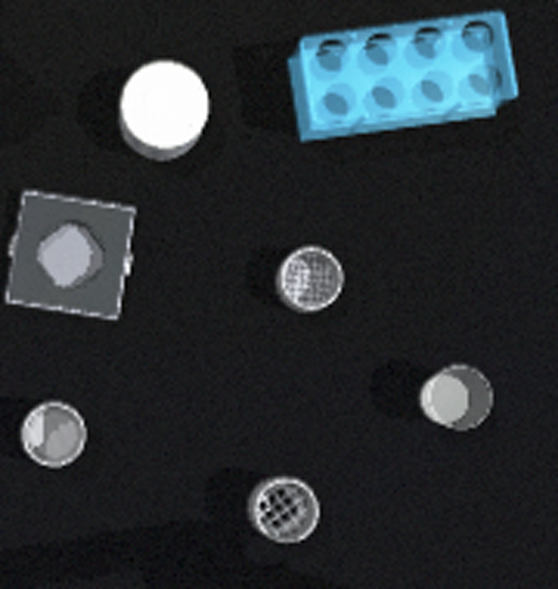

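View pics/b.png

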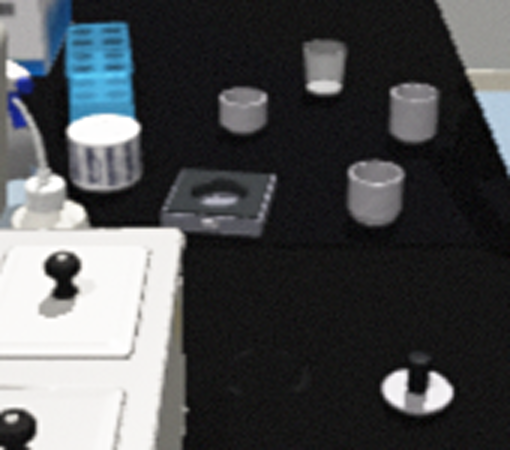

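```bash
cat > h.py <<'E'
from plant import *
import cv2,numpy as np
def cloud(n,d):
    c=get_calibration(n);K=c["intrinsics"];T=c["world_from_camera"]
    v,u=np.mgrid[:d.shape[0],:d.shape[1]]
    P=np.stack([(u-K[0,2])/K[0,0]*d,(v-K[1,2])/K[1,1]*d,d],-1)
    P=P@T[:3,:3].T+T[:3,3]; P[d==0]=np.nan; return P
def ray(n,u,v,z):
    c=get_calibration(n);T=c["world_from_camera"]
    r=T[:3,:3]@np.linalg.inv(c["intrinsics"])@[u,v,1]
    return (T[:3,3]+r*(z-T[2,3])/r[2])[:2]
E
python3 - <<'E'
from h import *
d=np.load("pics/top0.npy");P=cloud("top",d)
img=cv2.imread("pics/top0.png")
for n,u,v,h in[("pan",243,240,.055),("fine",325,189,.044),("coarse",317,264,.062),("lid",129,242,.012),("cup",372,228,.062),("roll",278,135,.062),("case",248,183,.024)]:
    w=P[v-28:v+28,u-28:u+28]; z=w[...,2]
    m=(z>h-.008)&(z<h+.05); q=w[m][:,:2].astype(np.float32)
    # rim in picture: raise threshold, hull
    (c,r)=cv2.minEnclosingCircle(q); g=img[v-28:v+28,u-28:u+28].max(2)
    k=np.argwhere(m)[:,::-1].astype(np.int32);(pc,pr)=cv2.minEnclosingCircle(k)
    print(n,m.sum(),np.round(c,4),round(r,4),"med/max z",np.nanpercentile(z[m],[50,98]).round(4),"px",pc[0]+u-28,pc[1]+v-28,round(pr,1),"ray",ray("top",pc[0]+u-28,pc[1]+v-28,h).round(4))
    if n=="case": print(cv2.minAreaRect(q))
# table level
print(np.nanmedian(P[210:225,255:300,2]))
# seat cutout floor
w=P[165:202,230:268];m=(w[...,2]<.014)&(np.hypot(*(w[...,:2]-w[18,18,:2]).transpose(2,0,1))<.035)
print("floor",m.sum(),np.nanmean(w[m],0),cv2.minEnclosingCircle(w[m][:,:2].astype(np.float32)))
E
```

```text
pan 71 [ 0.4466 -0.0452] 0.0299 med/max z [0.054  0.0597] px 241.98908233642578 239.82751083374023 10.2 ray [ 0.4465 -0.0452]
fine 70 [ 0.5993 -0.2905] 0.03 med/max z [0.0429 0.0477] px 324.9587631225586 189.4123706817627 10.1 ray [ 0.5993 -0.2902]
coarse 71 [ 0.3782 -0.2634] 0.0302 med/max z [0.0605 0.0658] px 316.8076915740967 264.269229888916 10.3 ray [ 0.3787 -0.2628]
lid 478 [0.4361 0.2951] 0.1136 med/max z [0.0093 0.0457] px 128.5 242.0 38.5 ray [0.4362 0.2947]
cup 59 [ 0.4858 -0.4281] 0.0308 med/max z [0.0605 0.067 ] px 372.9390239715576 227.7439022064209 10.3 ray [ 0.4863 -0.4276]
roll 613 [ 0.7631 -0.1469] 0.0423 med/max z [0.0613 0.0676] px 277.76415061950684 133.63207626342773 14.0 ray [ 0.7625 -0.1469]
case 999 [ 0.622  -0.0587] 0.0773 med/max z [0.0223 0.0291] px 247.5 182.0 25.4 ray [ 0.6209 -0.0588]
((0.6219004988670349, -0.05852488428354263), (0.11717719584703445, 0.11238590627908707), 81.66353607177734)
-0.0010415562883706597
floor 321 [ 0.623508   -0.05829909  0.00503838] ((0.6238977313041687, -0.058654215186834335), 0.03246651589870453)
```

```bash
cat >> h.py <<'E'
D=np.pi
Y0=0.0
def pick_test(x,y,z):
    for yaw in (-1.57,-.78,0,.78,1.57):
        q=inverse_kinematics([x,y,z],[D,0,yaw]); print(x,y,z,yaw,None if q is None else np.round(q,2))
E
python3 - <<'E'
from h import *
img=cv2.imread("pics/top0.png");w=img[214:270,100:158].min(2)
m=(w>110).astype(np.uint8);n,l,s,c=cv2.connectedComponentsWithStats(m);i=1+s[1:,4].argmax()
k=np.argwhere(l==i)[:,::-1].astype(np.int32);(a,b),r=cv2.minEnclosingCircle(k);print(a+100,b+214,r,ray("top",a+100,b+214,.012))
d=np.load("pics/top0.npy");P=cloud("top",d)[214:270,100:158];q=P[P[...,2]>.038];print(len(q),q.mean(0))
for p in [(.447,-.045),(.6,-.29),(.378,-.263),(.436,.295),(.623,-.0585)]:
    pick_test(*p,.03)
pick_test(.623,-.0585,.25)
E
```

```text
128.5 241.5 10.12432861328125 [0.43773064 0.29474877]
37 [0.43736175 0.2940766  0.04392403]
0.447 -0.045 0.03 -1.57 None
0.447 -0.045 0.03 -0.78 [-0.28  0.06  2.12 -0.    0.96  2.07]
0.447 -0.045 0.03 0 [-0.28  0.06  2.12 -0.    0.96  1.29]
0.447 -0.045 0.03 0.78 [-0.28  0.06  2.12 -0.    0.96  0.51]
0.447 -0.045 0.03 1.57 [-0.28  0.06  2.12 -0.    0.96 -0.28]
0.6 -0.29 0.03 -1.57 [-0.57  0.52  1.54 -0.    1.08  2.57]
0.6 -0.29 0.03 -0.78 [-0.57  0.52  1.54 -0.    1.08  1.78]
0.6 -0.29 0.03 0 [-0.57  0.52  1.54 -0.    1.08  1.  ]
0.6 -0.29 0.03 0.78 [-0.57  0.52  1.54 -0.    1.08  0.22]
0.6 -0.29 0.03 1.57 [-0.57  0.52  1.54  0.    1.08 -0.57]
0.378 -0.263 0.03 -1.57 [-0.78  0.09  2.1  -0.    0.96  2.36]
0.378 -0.263 0.03 -0.78 [-0.78  0.09  2.1  -0.    0.96  1.57]
0.378 -0.263 0.03 0 [-0.78  0.09  2.1  -0.    0.96  0.79]
0.378 -0.263 0.03 0.78 [-0.78  0.09  2.1  -0.    0.96  0.01]
0.378 -0.263 0.03 1.57 [-0.78  0.09  2.1   0.    0.96 -0.78]
0.436 0.295 0.03 -1.57 None
0.436 0.295 0.03 -0.78 None
0.436 0.295 0.03 0 [ 0.44  0.23  1.93 -0.    0.98  2.02]
0.436 0.295 0.03 0.78 [ 0.44  0.23  1.93 -0.    0.98  1.24]
0.436 0.295 0.03 1.57 [ 0.44  0.23  1.93 -0.    0.98  0.45]
0.623 -0.0585 0.03 -1.57 None
0.623 -0.0585 0.03 -0.78 [-0.22  0.44  1.66 -0.    1.04  2.13]
0.623 -0.0585 0.03 0 [-0.22  0.44  1.66 -0.    1.04  1.35]
0.623 -0.0585 0.03 0.78 [-0.22  0.44  1.66 -0.    1.04  0.57]
0.623 -0.0585 0.03 1.57 [-0.22  0.44  1.66 -0.    1.04 -0.22]
0.623 -0.0585 0.25 -1.57 None
0.623 -0.0585 0.25 -0.78 [-0.22  0.21  1.5  -0.    1.43  2.13]
0.623 -0.0585 0.25 0 [-0.22  0.21  1.5  -0.    1.43  1.35]
0.623 -0.0585 0.25 0.78 [-0.22  0.21  1.5  -0.    1.43  0.57]
0.623 -0.0585 0.25 1.57 [-0.22  0.21  1.5   0.    1.43 -0.22]
```

```bash
cat >> h.py <<'E'
def st(t):
    o=observe();print(t,"t",round(o["time_s"],1),"tcp",np.round(o["eef_pos"],4),"open",round(o["opening"],4),"g",round(o["grasp_force"],1),"F",np.round(o["ft_force"],1));return o
def pick(x,y,z,f,width=.06,above=.14,first=np.pi/2,second=0.):
    gripper_to(.085,20)
    movep([x,y,above],[D,0,first]); move_l([x,y,z],.12)
    gripper_to(width-.004,20); st("pinch1"); gripper_to(.085)
    move_l([x,y,z],.05,[D,0,second]) if False else None
    move_l([x,y,z+.07],.15); movep([x,y,z+.07],[D,0,second]); move_l([x,y,z],.12)
    gripper_to(width-.01,f); st("pinch2"); move_l([x,y,above],.15); st("lifted")
E
python3 - <<'E'
from h import *
movep([.42,-.3,.25],[D,0,np.pi/2])
pick(.4465,-.0452,.028,60)
movep([.623,-.0585,.14],[D,0,0]); o=st("over")
print(move_l([.623,-.0585,.055],.1,max_force=15));st("near")
p,d=get_image("top");cv2.imwrite("pics/t1.png",cv2.resize(p[140:280,190:330],None,fx=4,fy=4)[:,:,::-1])
p,d=get_image("side");cv2.imwrite("pics/s1.png",cv2.resize(p[150:270,180:340],None,fx=4,fy=4)[:,:,::-1])
E
```

```text
pinch1 t 4.2 tcp [ 0.4473 -0.0454  0.029 ] open 0.0597 g 21.1 F [-2.3  0.6  5.4]
pinch2 t 7.7 tcp [ 0.4477 -0.0455  0.0296] open 0.0583 g 64.5 F [-1.6 -0.5  7.1]
lifted t 8.6 tcp [ 0.4457 -0.045   0.139 ] open 0.0579 g 64.2 F [-0.7  0.5 -2.2]
over t 9.3 tcp [ 0.6214 -0.0582  0.1381] open 0.0582 g 64.2 F [-0.1 -1.  -1.5]
False
near t 10.3 tcp [ 0.6237 -0.0587  0.0559] open 0.0578 g 64.3 F [ 0.2 -0.6 -1.4]
```

View pics/s1.png

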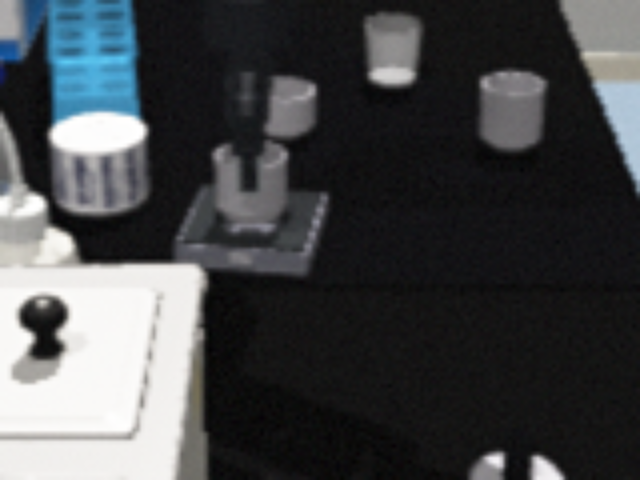

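The pan hangs upright in the gripper, centred above the cutout (pan at about 250,185; cutout at 252,228). Pressing in.

Run:
```python
from h import *
for z,f in((.046,20),(.040,25),(.036,25),(.030,25)):
    r=move_l([.623,-.0585,z],.03,max_force=f); st(f"z{z} {r}")
    if r: break
hold(.2);st("end")
```

```text
z0.046 False t 10.9 tcp [ 0.6227 -0.0584  0.0455] open 0.0583 g 64.2 F [-0.9 -0.3 -2. ]
z0.04 False t 11.2 tcp [ 0.6231 -0.0587  0.0397] open 0.058 g 64.5 F [ 0.5 -0.9 -2.9]
z0.036 False t 11.5 tcp [ 0.6231 -0.0586  0.0359] open 0.0582 g 64.7 F [ 1.  -1.6 -1.2]
z0.03 True t 11.7 tcp [ 0.6233 -0.0587  0.0356] open 0.0581 g 65.3 F [-2.  -0.6  6.1]
end t 11.9 tcp [ 0.6233 -0.0587  0.0356] open 0.0576 g 65.3 F [-3.3  0.1  6.4]
```

```bash
cat >> h.py <<'E'
def rim(u,v,h,s=20,n="top"):
    p,d=get_image(n);P=cloud(n,d)[v-s:v+s,u-s:u+s];z=P[...,2];m=(z>h-.008)&(z<h+.03)
    c,r=cv2.minEnclosingCircle(P[m][:,:2].astype(np.float32))
    print("rim",m.sum(),np.round(c,4),round(r,4),"z med/95",np.nanpercentile(z[m],[50,95]).round(4))
    # tilt: z vs x,y from ring
    q=P[m];print("slope",np.linalg.lstsq(np.c_[q[:,:2]-q[:,:2].mean(0),np.ones(len(q))],q[:,2],rcond=None)[0].round(3))
    return p
E
python3 - <<'E'
from h import *
gripper_to(.085,20);o=st("rel");x,y,z=o["eef_pos"]
move_l([.623,-.0585,.15],.15); movep([.42,-.25,.25],[D,0,np.pi/2])
T=get_calibration("top");M=np.linalg.inv(T["world_from_camera"]);c=T["intrinsics"]@(M@[.623,-.0585,.061,1])[:3];u,v=(c[:2]/c[2]).astype(int);print(u,v)
p=rim(u,v,.061)
a=cv2.resize(p[v-30:v+30,u-40:u+40],None,fx=5,fy=5)
p,d=get_image("side");b=cv2.resize(p[175:235,205:285],None,fx=5,fy=5)
cv2.imwrite("pics/c.png",np.hstack([a,b])[:,:,::-1])
E
```

```text
rel t 12.3 tcp [ 0.6227 -0.0587  0.0344] open 0.0851 g 0.0 F [ 0.9 -0.2  0.6]
247 179
rim 74 [ 0.6226 -0.0582] 0.0301 z med/95 [0.0595 0.0659]
slope [0.026 0.021 0.06 ]
```

View pics/c.png

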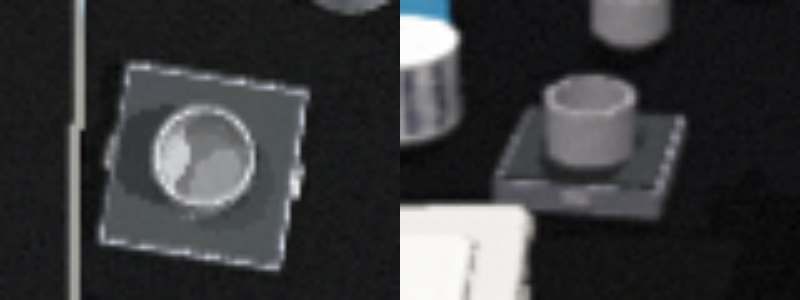

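```bash
cat >> h.py <<'E'
SX,SY=.6229,-.0583
def place(zt,fmax=10,up=.06):
    # zt: TCP height at seating
    move_l([SX,SY,zt+.014],.1); hold(.15); st("pre")
    r=move_l([SX,SY,zt-.003],.03,max_force=fmax); st(f"down {r} expect {zt}")
def release(z):
    gripper_to(.085,20); move_l([SX,SY,z],.15); st("off")
E
python3 - <<'E'
from h import *
pick(.5993,-.2905,.012,40)
movep([SX,SY,.15],[D,0,0]); place(.066)
E
```

```text
pinch1 t 17.8 tcp [ 0.6    -0.2909  0.013 ] open 0.0582 g 22.5 F [0.  0.9 4.7]
pinch2 t 21.3 tcp [ 0.6005 -0.2912  0.0139] open 0.0594 g 43.6 F [-0.4 -0.   5.9]
lifted t 22.3 tcp [ 0.5984 -0.29    0.1384] open 0.0597 g 43.2 F [-0.1  0.6 -1.6]
pre t 24.2 tcp [ 0.6237 -0.0584  0.0812] open 0.0593 g 43.2 F [ 0.2  0.5 -1.3]
down True expect 0.066 t 24.7 tcp [ 0.623  -0.0583  0.0668] open 0.0596 g 43.7 F [-1.3 -0.2  4.9]
```

Run:
```python
from h import *
release(.18)
pick(.3782,-.2634,.025,40,above=.22)
p=rim(247,177,.097)
movep([SX,SY,.22],[D,0,0]); place(.1155)
p,d=get_image("side");cv2.imwrite("pics/s2.png",cv2.resize(p[110:240,180:340],None,fx=4,fy=4)[:,:,::-1])
```

```text
off t 26.0 tcp [ 0.6221 -0.0582  0.1787] open 0.0849 g 0.0 F [ 0.7 -0.1 -0.1]
pinch1 t 30.2 tcp [ 0.3786 -0.2638  0.0256] open 0.0578 g 21.9 F [-0.5  0.2  4.4]
pinch2 t 33.7 tcp [ 0.3789 -0.2641  0.0263] open 0.0599 g 42.4 F [-0.3 -0.2  5.8]
lifted t 35.1 tcp [ 0.3777 -0.2629  0.2188] open 0.0598 g 43.4 F [ 0.  -0.  -1.9]
rim 70 [ 0.6219 -0.0573] 0.0299 z med/95 [0.0954 0.1002]
slope [0.017 0.013 0.095]
pre t 37.6 tcp [ 0.6236 -0.0584  0.1306] open 0.0598 g 43.4 F [-0.5 -0.5 -1.4]
down True expect 0.1155 t 38.1 tcp [ 0.6231 -0.0583  0.1153] open 0.0601 g 43.9 F [0.5 0.4 3.4]
```

View pics/s2.png

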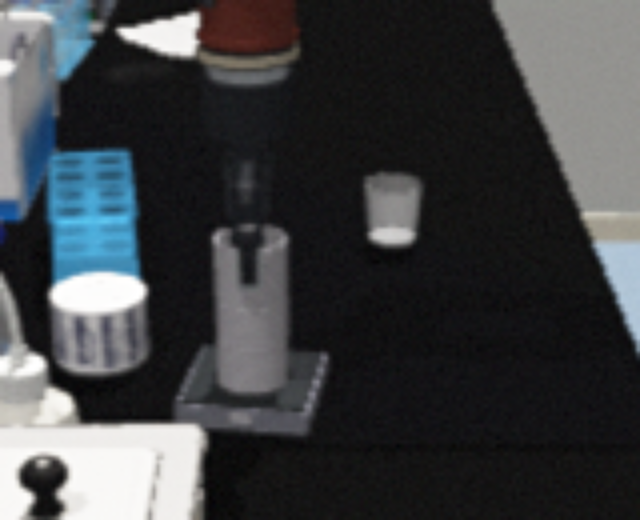

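Run:
```python
from h import *
release(.23)
pick(.4375,.2944,.019,30,width=.02,above=.25)
rim(247,175,.151)
movep([SX,SY,.25],[D,0,0]); place(.163,8)
```

```text
off t 39.4 tcp [ 0.6222 -0.0582  0.2287] open 0.0857 g 0.0 F [-0.3  0.  -0.6]
pinch1 t 43.8 tcp [0.4376 0.2944 0.0191] open 0.0193 g 21.8 F [-0.5  0.   0.5]
pinch2 t 47.8 tcp [0.4377 0.2945 0.0194] open 0.019 g 29.2 F [-0.4 -1.5  3. ]
lifted t 49.5 tcp [0.437  0.2941 0.2489] open 0.0187 g 29.3 F [-0.6 -0.8 -2. ]
rim 81 [ 0.6219 -0.0577] 0.03 z med/95 [0.15   0.1549]
slope [0.011 0.    0.15 ]
pre t 52.1 tcp [ 0.6236 -0.0585  0.1781] open 0.0189 g 29.3 F [-0.8  0.2 -1.4]
down True expect 0.163 t 52.6 tcp [ 0.6231 -0.0583  0.1624] open 0.0189 g 29.8 F [1.  0.1 4.8]
```

Run:
```python
from h import *
release(.28); movep([.42,-.28,.3],[D,0,np.pi/2]); hold(.5)
p,d=get_image("top");P=cloud("top",d)[140:215,215:285];q=P[P[...,2]>.175];print("knob",len(q),q.mean(0))
q=P[(P[...,2]>.143)&(P[...,2]<.168)];print("disc",len(q),cv2.minEnclosingCircle(q[:,:2].astype(np.float32)),np.median(q[:,2]))
a=cv2.resize(p[140:220,210:290],None,fx=5,fy=5)
p,d=get_image("side");b=cv2.resize(p[120:240,180:280],(400,400))
cv2.imwrite("pics/f.png",np.hstack([a,b])[:,:,::-1]);st("end")
```

```text
off t 54.2 tcp [ 0.6223 -0.0582  0.2786] open 0.0848 g 0.0 F [-0.2 -0.5  0.2]
knob 43 [ 0.62151366 -0.0577829   0.18724761]
disc 323 ((0.6219709515571594, -0.0575859360396862), 0.03016764111816883) 0.15363303222805214
end t 56.6 tcp [ 0.42 -0.28  0.3 ] open 0.0849 g 0.0 F [ 1.4 -0.5 -0.1]
```

View pics/f.png

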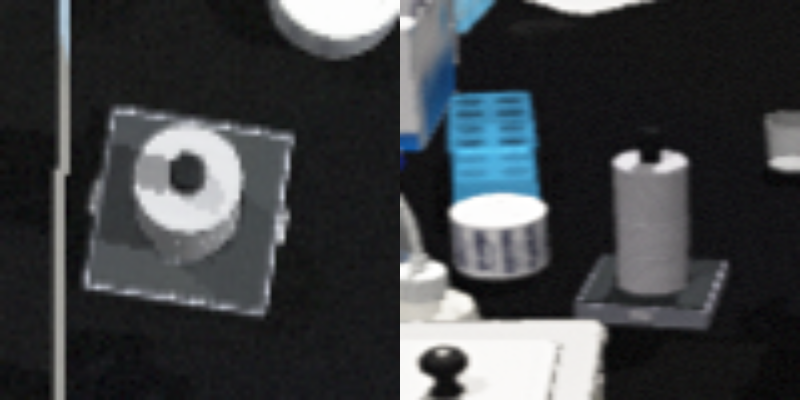

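The picture shows a straight stack with the lid flat on top (disc at about 187,180, side view 650,225). The measured heights, disc 0.154 and knob top about 0.188, match a fully seated stack.

```bash
python3 -c "
from plant import *
print(job_done())"
```

```text
the job is handed in; nothing more can be done
None
```

I handed in the finished stack at about 57 s: the pan is home in the foam, with the fine sieve, coarse sieve and lid seated straight on it. The last depth readings match full seating, and the cup and roll weren't touched; the hand-in gave no verdict.

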